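# Fit the last friction peg of a bass lute

## Task

Take the bigger of the two tuning pegs from the stand and set it upright in the open tapered hole of the headstock. Then, pressing it in firmly but with no more than about 20 N, turn it clockwise so that it carries the sleeve in the hole round with it until the sleeve is fully home, its rim down on the headstock, and leave the peg wedged there so that it holds, its flat head in line with the neck like the other two. Leave the small peg, the chisel, the mallet and the tray where they are.

Things in the scene. Friction and masses are not known exactly. Their poses are not given: they have to be found in the camera images.
- peg: The bigger dark wooden peg, 60 g, standing in one hole of the stand, collar on its top. Origin: on the axis at the underside of its round collar (30 mm wide, 4 mm thick); z up along the peg. Below it a tapered shaft 49 mm long, 22 mm wide at the collar, 8 mm at the tip. Above it a stem 10 mm wide, 12 mm long, under the flat head.
- peg_head (a point): Where to grip the bigger peg from above: centre of its flat head, 30 mm above the peg's origin. The head spans 16 to 42 mm above that origin, 10 mm thick along the peg's x axis (grip these two faces), 30 mm wide along its y axis. Axes as peg.
- small_peg: The smaller peg, not to be used: same shape, head 18 mm wide, shaft 15 percent thinner, in the other hole of the stand. Origin at the underside of its collar.
- stand: Plywood block 70 x 170 x 60 mm (x, y, z) fixed to the bench; two holes 25 mm wide, 54 mm deep, 80 mm apart along its y axis; the pegs stand in them, collars on its top. Origin: centre of its underside.
- neck: Bass lute neck, fixed face up on blocks. Origin: on the bench straight below the open hole's centre; z up; the neck runs along -y. Headstock face 86 mm above the origin, 100 mm wide, from y = +60 to -230 mm. Two fitted pegs at (x, y) = (22, -90) and (-22, -170) mm, tops 136 mm high, flat heads along y. The finished peg's y axis must lie along this y axis, either way round.
- sleeve (a joint): Light wooden tapered sleeve in the open hole, rad. Turned clockwise seen from above it grows and winds down 3 mm per rad, stopping at 1.5 = home; starts at 0.2 to 0.7. Stiff (0.1 N m), stays where left. The peg drives it by friction alone: pressed in with 10 to 15 N it takes the sleeve along; pressed under about 4 N, or at the stop, it slips round in it. A thrust over about 30 N splits it.
- sleeve_mouth (a point): Centre of the sleeve's upper rim (34 mm across, mouth 19 mm, tapered like the peg, 39 mm deep); it sinks with the sleeve, to 3 mm above the headstock when home. The bore is reamed by hand, its size differs unseen: the peg's origin is 3 to 16 mm above this point when its taper first touches all round, then 1 to 4 mm lower when wedged to hold. Off-centre, the peg meets the wall earlier.
- chisel: Bench chisel about 250 mm long lying on the bench, to be left alone. Origin on the bench under the end of its handle's ferrule.
- mallet: Wooden mallet about 300 mm long lying on the bench, 85 mm high, to be left alone.
- tray: Open plywood tray 140 x 200 x 40 mm, to be left alone. Origin: centre of its underside.
Mind the look-alikes: they are no part of the job. Leave any red or turquoise look-alike of the peg alone.

How it is judged:
By the outcome, as a careful person would: the job done as asked, in the order asked, and still so for the second after the job is handed in, with the robot touching nothing.
It also fails if it takes over 64 s, if anything falls off the work surface, if the arm or the gripper's body presses on something with over 40 N, if the wrist force passes 120 N, or if a joint passes its speed limit or range.

## Robot

A 6-joint arm with a two-finger parallel gripper is mounted at the origin on the work surface. World frame = base frame: x ahead of the robot, y to its left, z up, the work surface at z = 0. Lengths are in m, angles in degrees, forces in N, time in s.
With the tool pointing down it reaches from about 0.35 to 0.875 m from the base axis. Payload 4.2 kg.
Tool frame: the origin (TCP) lies midway between the tips of the shut fingers; the grasp point (between the pads) lies 19 mm behind it; z points along the fingers, y is the direction in which the jaws open and shut (so a half turn about z gives the same grasp; the last joint's range is limited). The gripper opens to 87 mm and grips with 3 to 60 N. Pads are 19 mm wide; open, the fingers measure 117 mm over their backs; the gripper's body (75 mm by 190 mm) begins 51 mm behind the grasp point.
Start: joints at [90.333, 22.042, 0.453, 0, -68.411, -14.817], TCP at [0.156, 0.605, 0.223] pointing down, gripper open.
Joint ranges: [-179.83, 179.83], [-69.29, 118.12], [-61.27, 80.66], [-181.25, 117.63], [-171.15, -9.14], [-177.46, 177.46]. Speed limits (degrees/s): [159.86, 159.86, 180, 180, 180, 180].

## Interface

Orientations are given as a 3x3 rotation matrix whose columns are the frame's x, y, z axes.
In Python, from station import r gives the robot as it stands.
- The arm moves only by the tool play_rows, never from a script. Its argument "commands" is a list that holds one entry, the list of rows, each a list of 7 numbers: the shift along the world's x, y, z in m, then the turn, a rotation vector about the world's x, y, z in rad, then the closure, from 0 (fully open) to 1 (shut). A call has 1 to 5 rows; each row is the pose to reach, as a shift and turn from the pose commanded when the call began; what a row does not reach only later rows make up. A row lasts 1/10 s, in which the tool goes at most 50 mm and 8.59 degrees, less where a joint would pass 70% of its speed; a pose out of reach is approached as far as the arm can. A call with a gripper value outside its range is refused whole. The fingers move at their own pace and stop on an object; the grip force is fixed at half the most. Time passes only in rows, so rows that repeat a pose let the fingers close. It gives the time, the measured TCP pose, the force and the opening at its end, in the units of the state.
- r.sense(): the state, without advancing time (a new reading comes with each control period).
- r.capture(name): name is "scene" or "top" or "wrist"; returns a dict with "image" (384x512x3 uint8, red, green, blue), "range_z" (384x512 float32, m along the optical axis (not along the pixel's ray), 0 where there is no reading), "intrinsics" (3x3 intrinsics, pixels), "extrinsics" (4x4, takes a point from camera to world coordinates); the wrist camera has in their place "mount" (4x4, takes a point from camera to tool coordinates, whose origin is the TCP and whose axes are the flange's). Camera axes: x right, y up, looking along -z (the intrinsics and any distortion apply to the point x, -y, -z); pixel columns grow to the right and rows downward; lengths in m; the calibration is good to about 2 mm. A picture is of the moment at which its call begins: read the wrist's pose just before it.
- r.finish_job(): hands the job in, once; it reports no verdict.
The state is a dict: "time_s": time; "joints": joint angles; "joint_velocities": joint speeds; "effort": joint torques, N m; "tcp_pos": TCP position; "ee_rot": TCP orientation; "wrist_force": force on the tool from outside, world axes, zero at the start; "moment": the same for the moment, N m; "gripper_width": opening from 0.0 (shut) to 1.0 (fully open).
Only numpy, scipy, OpenCV 4.12 (cv2) and the standard library are available. Lean on these libraries where they do the work, as an engineer would, in place of code of your own. Each camera call takes 0.05 s, during which the arm holds its last target. There are 200 camera calls.

## Working session

There is one attempt and no reset: what is moved stays moved. The work goes in short steps, Python scripts to look and compute and a tool call to move; the robot and the scene stay as the last step left them, time stands still between calls to the robot, and variables do not carry over. Pictures are saved under pics/ and viewed, about 8 in all and at most 12, crops included, and the job is handed in when it is done.

Besides the shell and the picture viewer there is one more tool, called by a JSON object that holds its "method" and its "body". play_rows: Moves the arm, as the interface text tells. Its arguments: {"type":"object","properties":{"commands":{"type":"array","items":{"type":"array","items":{"type":"array","items":{"type":"number"}}}}},"required":["commands"]}

```bash
mkdir -p pics; cat > h.py <<'E'
import numpy as np, cv2
from station import r
def cap(n):
    s=r.sense(); d=r.capture(n)
    if n=='wrist':
        T=np.eye(4);T[:3,:3]=s['ee_rot'];T[:3,3]=s['tcp_pos'];d['extrinsics']=T@np.array(d['mount'])
    return d
def cloud(d):
    z=d['range_z'];K=np.array(d['intrinsics']);v,u=np.mgrid[:z.shape[0],:z.shape[1]]
    p=np.stack([(u-K[0,2])/K[0,0]*z,-(v-K[1,2])/K[1,1]*z,-z,np.ones_like(z)],-1)
    return (p@np.array(d['extrinsics']).T)[...,:3]
def save(n,img): cv2.imwrite('pics/'+n,img[...,::-1])
E
python3 - <<'E'
from h import *
import pickle
s=r.sense();print(s)
for n in ['top','scene']:
    d=cap(n);pickle.dump(d,open(n+'.pkl','wb'));print(d['intrinsics'],d['extrinsics'],[k for k in d])
    save(n+'0.png',cv2.resize(d['image'],(800,600),interpolation=cv2.INTER_CUBIC))
E
```

```text
{'time_s': 0.0, 'joints': array([ 9.03341210e+01,  2.20899740e+01,  3.80626622e-01, -2.96222827e-02,
       -6.84129393e+01, -1.48186260e+01]), 'joint_velocities': array([ 0.10878662,  0.01107549,  0.06494221, -0.06403875,  0.00476543,
       -0.06885478]), 'effort': array([-2.94419642e-04, -3.90667677e+01,  1.87403870e+01,  4.22014430e+00,
        1.09427754e-02, -1.95972279e-04]), 'tcp_pos': array([0.15612985, 0.60455628, 0.22147206]), 'ee_rot': array([[ 9.68167614e-01, -2.50302319e-01, -4.68289262e-04],
       [-2.50302744e-01, -9.68165259e-01, -2.13702368e-03],
       [ 8.15205866e-05,  2.18621120e-03, -9.99997607e-01]]), 'wrist_force': array([ 0.21006225, -0.290411  , -0.02578447]), 'moment': array([0.0279024 , 0.08631123, 0.07940474]), 'gripper_width': 0.9958039232480196}
[[393.79046488   0.         251.73774549]
 [  0.         393.79046488 187.14421743]
 [  0.           0.           1.        ]] [[-0.00939153  0.9853773  -0.17012751  0.42520898]
 [-0.99992555 -0.00792884  0.00927498  0.16467998]
 [ 0.00779044  0.17020195  0.98537841  0.99169959]
 [ 0.          0.          0.          1.        ]] ['image', 'range_z', 'intrinsics', 'extrinsics']
[[489.26441557   0.         263.76376083]
 [  0.         489.26441557 192.57646656]
 [  0.           0.           1.        ]] [[ 0.47848712 -0.66795283  0.56999043  1.14799128]
 [ 0.87807583  0.35972849 -0.31556022 -0.14896114]
 [ 0.00573754  0.65148632  0.75863869  0.82273376]
 [ 0.          0.          0.          1.        ]] ['image', 'range_z', 'intrinsics', 'extrinsics']
```

View pics/top0.png

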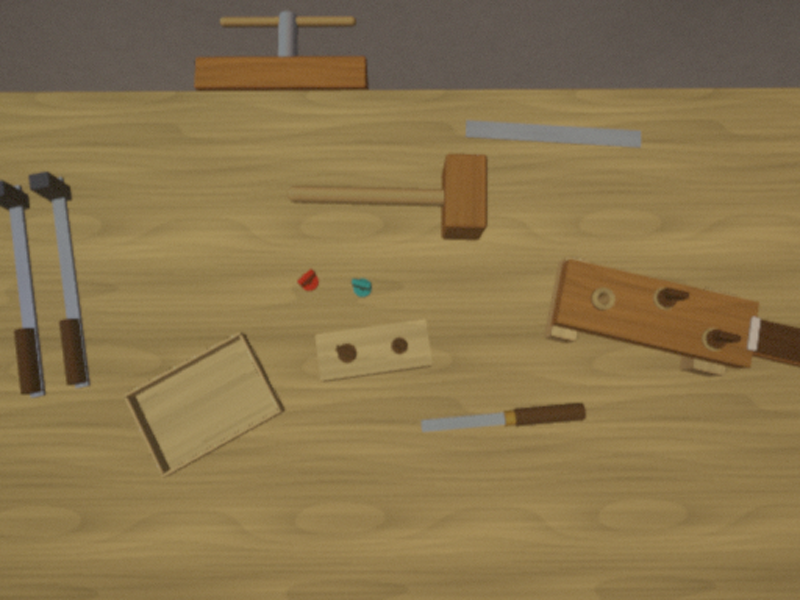

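View pics/scene0.png

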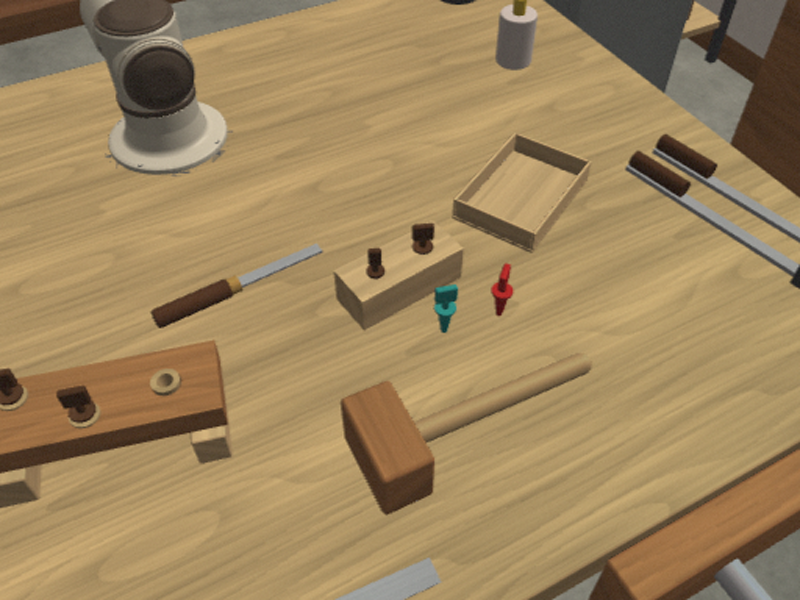

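The pictures show these pegs (top view, 800x600 pixels):
- Big dark peg in the stand at (346,352)
- Small dark peg at (400,345)
- Red look-alike at (309,280) and turquoise look-alike at (362,288)
- Two fitted pegs at (672,296) and (720,338)

The open sleeve is at (603,298). I choose the peg at (346,352), because it has the wider head. Next I'll measure it.

```bash
python3 - <<'E'
from h import *
import pickle
d=pickle.load(open('top.pkl','rb'));P=cloud(d);im=d['image'];k=.64
dd=pickle.load(open('scene.pkl','rb'));Q=cloud(dd)
R=np.concatenate([P.reshape(-1,3),Q.reshape(-1,3)]);src=np.r_[np.zeros(P[...,0].size),np.ones(Q[...,0].size)]
def at(u,v): return P[int(v*k),int(u*k)].round(3)
for n,uv in dict(big=(346,352),small=(400,345),sleeve=(603,298),sl_rim=(603,288),f1=(665,298),f2=(714,340),tray=(205,405),mal=(465,195)).items(): print(n,at(*uv))
def rect(c,rad,z0,z1,n):
  for s in (0,1):
    m=(np.hypot(R[:,0]-c[0],R[:,1]-c[1])<rad)&(R[:,2]>z0)&(R[:,2]<z1)&(src==s)
    q=R[m]
    if len(q)<4: print(n,s,len(q));continue
    (cx,cy),wh,a=cv2.minAreaRect(q[:,:2].astype(np.float32)); e=np.linalg.eigh(np.cov(q[:,:2].T))
    print(n,s,len(q),'rect',round(cx,4),round(cy,4),np.round(wh,3),round(a,1),'mean',q.mean(0).round(4),'std',np.sqrt(e[0]).round(4),'longax',np.degrees(np.arctan2(e[1][1,1],e[1][0,1])).round(1))
b=at(346,352);s=at(400,345);f1=at(665,298);f2=at(714,340);sl=at(603,298)
rect((b+s)/2,.12,.05,.063,'stand')
for n,p in(('big',b),('small',s)): rect(p,.035,.08,.12,n)
rect(sl,.4,.08,.0885,'neck')
rect(sl,.03,.0875,.11,'sleeve')
for n,p in(('f1',f1),('f2',f2)): rect(p,.035,.115,.15,n)
a=im[205:245,190:290];b2=im[160:245,345:490]
save('c.png',np.vstack([cv2.resize(a,(800,320),interpolation=cv2.INTER_CUBIC),cv2.resize(b2,(800,280),interpolation=cv2.INTER_CUBIC)]))
E
```

```text
big [0.493 0.226 0.102]
small [0.503 0.147 0.102]
sleeve [ 0.574 -0.16   0.073]
sl_rim [ 0.586 -0.155  0.09 ]
f1 [ 0.567 -0.236  0.116]
f2 [ 0.507 -0.309  0.098]
tray [0.419 0.455 0.003]
mal [0.735 0.046 0.086]
stand 0 1944 rect 0.5363 0.1933 [0.146 0.17 ] 7.6 mean [0.4994 0.1878 0.0594] std [0.0232 0.0494] longax 97.3
stand 1 1772 rect 0.5377 0.1927 [0.151 0.172] 7.1 mean [0.5111 0.1807 0.0593] std [0.0285 0.0495] longax 91.9
big 0 63 rect 0.4935 0.2276 [0.029 0.01 ] 69.0 mean [0.4928 0.2272 0.0994] std [0.003  0.0086] longax 68.7
big 1 144 rect 0.495 0.2272 [0.03  0.012] 70.3 mean [0.4966 0.2266 0.0936] std [0.0026 0.0087] longax 68.3
small 0 38 rect 0.5038 0.149 [0.017 0.009] 62.2 mean [0.5034 0.1489 0.0993] std [0.0029 0.0051] longax 61.8
small 1 87 rect 0.5052 0.1476 [0.017 0.011] 61.6 mean [0.5069 0.1471 0.0943] std [0.0025 0.0052] longax 60.9
neck 0 6280 rect 0.6345 -0.1152 [0.671 0.321] 88.1 mean [ 0.5821 -0.1925  0.0854] std [0.0419 0.1671] longax 62.5
neck 1 7629 rect 0.6425 -0.055 [0.573 0.32 ] 89.4 mean [ 0.6128 -0.1333  0.0859] std [0.0475 0.1559] longax 58.3
sleeve 0 165 rect 0.5726 -0.1608 [0.052 0.055] 35.5 mean [ 0.5702 -0.1574  0.0908] std [0.0118 0.0128] longax 134.8
sleeve 1 293 rect 0.5756 -0.1592 [0.056 0.058] 24.3 mean [ 0.5722 -0.1577  0.0907] std [0.0127 0.0133] longax 142.1
f1 0 95 rect 0.569 -0.2463 [0.031 0.01 ] 75.6 mean [ 0.5678 -0.2447  0.1306] std [0.003 0.009] longax 73.8
f1 1 222 rect 0.57 -0.2472 [0.029 0.011] 74.5 mean [ 0.5716 -0.2471  0.1292] std [0.0025 0.0087] longax 77.5
f2 0 97 rect 0.5072 -0.3142 [0.03  0.011] 76.8 mean [ 0.5065 -0.3113  0.1308] std [0.003 0.009] longax 74.2
f2 1 103 rect 0.5095 -0.3073 [0.016 0.01 ] 70.9 mean [ 0.5117 -0.3059  0.1275] std [0.0024 0.0043] longax 89.5
```

View pics/c.png

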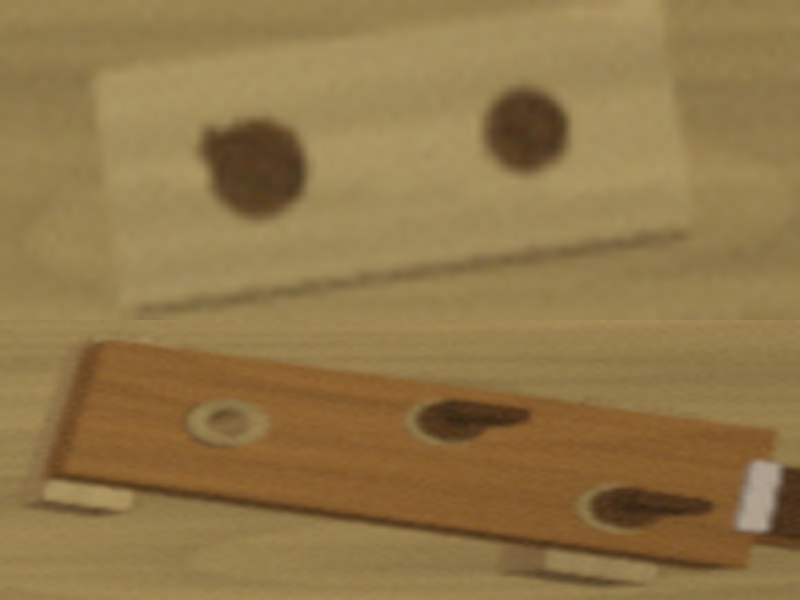

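The crop shows the left peg with the larger head and collar, so the peg at (346,352) is the right one. I'm moving above it, turning the tool by -96.5°.

{"method": "play_rows", "body": {"commands": [[[0.0225,-0.025,0,0,0,-0.112,0],[0.045,-0.05,0,0,0,-0.224,0],[0.0675,-0.0755,0,0,0,-0.337,0],[0.09,-0.1005,0,0,0,-0.449,0],[0.1125,-0.126,0,0,0,-0.561,0]]]}}

```text
time_s: 0.6
tcp_pos: [0.2693, 0.4778, 0.2221]
ee_rot: [[0.684, -0.73, -0.0], [-0.73, -0.684, -0.001], [0.0, 0.001, -1.0]]
wrist_force: [0.3, -0.1, -1.2]
gripper_width: 0.998
```

{"method": "play_rows", "body": {"commands": [[[0.0225,-0.025,0,0,0,-0.112,0],[0.045,-0.05,0,0,0,-0.224,0],[0.0675,-0.0755,0,0,0,-0.337,0],[0.09,-0.1005,0,0,0,-0.449,0],[0.1125,-0.126,0,0,0,-0.561,0]]]}}

```text
time_s: 1.1
tcp_pos: [0.3818, 0.3518, 0.2222]
ee_rot: [[0.19, -0.982, -0.0], [-0.982, -0.19, -0.0], [0.0, 0.001, -1.0]]
wrist_force: [-0.2, -0.2, 0.6]
gripper_width: 1.001
```

{"method": "play_rows", "body": {"commands": [[[0.0225,-0.025,0,0,0,-0.112,0],[0.045,-0.05,0,0,0,-0.224,0],[0.0675,-0.0755,0,0,0,-0.337,0],[0.09,-0.1005,0,0,0,-0.449,0],[0.1125,-0.126,0,0,0,-0.561,0]]]}}

```text
time_s: 1.6
tcp_pos: [0.4943, 0.2259, 0.2222]
ee_rot: [[-0.361, -0.932, -0.001], [-0.932, 0.361, -0.0], [0.001, 0.001, -1.0]]
wrist_force: [-0.1, -0.7, -0.4]
gripper_width: 0.999
```

{"method": "play_rows", "body": {"commands": [[[0,0,0,0,0,0,0],[0,0,0,0,0,0,0],[0,0,0,0,0,0,0]]]}}

```text
time_s: 1.9
tcp_pos: [0.4933, 0.2275, 0.2223]
ee_rot: [[-0.356, -0.935, -0.001], [-0.935, 0.356, -0.0], [0.0, 0.0, -1.0]]
wrist_force: [0.5, 0.2, 0.1]
gripper_width: 0.999
```

```bash
python3 - <<'E'
from h import *
print(r.sense()['joints'])
d=cap('wrist');print(d['mount'],d['intrinsics'][0]);P=cloud(d)
R=P.reshape(-1,3);ok=d['range_z'].ravel()>0
for z0,z1 in((.08,.108),(.095,.108),(.062,.07)):
  m=ok&(np.hypot(R[:,0]-.494,R[:,1]-.227)<.03)&(R[:,2]>z0)&(R[:,2]<z1);q=R[m]
  if len(q)>5: print(len(q),cv2.minAreaRect(q[:,:2].astype(np.float32)),q.mean(0),np.median(q[:,2]),cv2.minEnclosingCircle(q[:,:2].astype(np.float32)))
save('w1.png',d['image'])
E
```

```text
[ 4.18554198e+01  1.41149388e+01 -1.10948546e+01 -1.64508370e-02
 -6.48226537e+01 -6.26974899e+01]
[[ 1.21709554e-04  9.56565467e-01  2.91517569e-01  7.99675947e-02]
 [ 9.99998935e-01  3.07623704e-04 -1.42691789e-03  1.31709754e-03]
 [-1.45461809e-03  2.91517433e-01 -9.56564410e-01 -1.62306774e-01]
 [ 0.00000000e+00  0.00000000e+00  0.00000000e+00  1.00000000e+00]] [269.6965004    0.         255.84950413]
261 ((0.4926253855228424, 0.22797879576683044), (0.030204283073544502, 0.00910966470837593), 68.8761978149414) [0.49171924 0.22591827 0.10002491] 0.10154183721527665 ((0.49256324768066406, 0.22806979715824127), 0.015310201793909073)
238 ((0.4925760328769684, 0.22800403833389282), (0.030215974897146225, 0.008868099190294743), 69.1703109741211) [0.49213205 0.22701565 0.10125676] 0.1016105920769497 ((0.49256324768066406, 0.22806979715824127), 0.015310201793909073)
259 ((0.49788999557495117, 0.22430136799812317), (0.027800487354397774, 0.04289533942937851), 60.5673942565918) [0.49140759 0.2267833  0.06406932] 0.06404989268275346 ((0.49808448553085327, 0.22165682911872864), 0.023248810321092606)
```

View pics/w1.png

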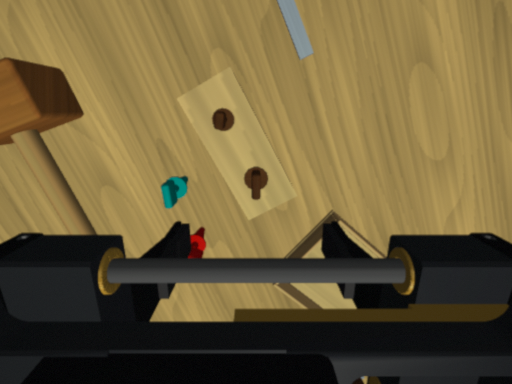

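The wrist view shows the big peg straight below the jaws at (256,180), with its head across the jaw direction. I'm going down to grasp it.

{"method": "play_rows", "body": {"commands": [[[0,0.0005,-0.04,0,0,0,0],[0,0.0005,-0.08,0,0,0,0],[0,0.0005,-0.115,0,0,0,0],[0,0.0005,-0.14,0,0,0,0],[0,0.0005,-0.151,0,0,0,0]]]}}

```text
time_s: 2.45
tcp_pos: [0.4919, 0.2275, 0.0692]
ee_rot: [[-0.355, -0.935, -0.004], [-0.935, 0.355, -0.003], [0.004, 0.002, -1.0]]
wrist_force: [-0.8, 0.1, -0.4]
gripper_width: 1.001
```

{"method": "play_rows", "body": {"commands": [[[0,0,0,0,0,0,0],[0,0,0,0,0,0,1],[0,0,0,0,0,0,1],[0,0,0,0,0,0,1],[0,0,0,0,0,0,1]]]}}

```text
time_s: 2.95
tcp_pos: [0.4942, 0.2279, 0.0725]
ee_rot: [[-0.357, -0.934, 0.001], [-0.934, 0.357, 0.001], [-0.002, -0.001, -1.0]]
wrist_force: [0.0, -0.0, -0.1]
gripper_width: 0.718
```

{"method": "play_rows", "body": {"commands": [[[0,0,0,0,0,0,1],[0,0,0,0,0,0,1],[0,0,0,0,0,0,1],[0,0,0,0,0,0,1],[0,0,0,0,0,0,1]]]}}

```text
time_s: 3.45
tcp_pos: [0.4938, 0.2276, 0.0715]
ee_rot: [[-0.357, -0.934, -0.0], [-0.934, 0.357, -0.0], [0.0, 0.0, -1.0]]
wrist_force: [-0.7, -0.1, -0.2]
gripper_width: 0.264
```

{"method": "play_rows", "body": {"commands": [[[0,0,0,0,0,0,1],[0,0,0,0,0,0,1],[0,0,0,0,0,0,1],[0,0,0,0,0,0,1],[0,0,0,0,0,0,1]]]}}

```text
time_s: 3.95
tcp_pos: [0.4938, 0.2276, 0.0715]
ee_rot: [[-0.357, -0.934, -0.0], [-0.934, 0.357, -0.0], [0.0, 0.0, -1.0]]
wrist_force: [0.1, -0.7, -0.7]
gripper_width: 0.111
```

{"method": "play_rows", "body": {"commands": [[[0,0,0.01,0,0,0,1],[0,0,0.03,0,0,0,1],[0,0,0.07,0,0,0,1],[0,0,0.11,0,0,0,1],[0,0,0.15,0,0,0,1]]]}}

```text
time_s: 4.45
tcp_pos: [0.4935, 0.2274, 0.2238]
ee_rot: [[-0.357, -0.934, 0.0], [-0.934, 0.357, 0.0], [-0.0, -0.0, -1.0]]
wrist_force: [0.3, 1.2, -0.5]
gripper_width: 0.112
```

{"method": "play_rows", "body": {"commands": [[[0,0,0,0,0,0,1],[0,0,0,0,0,0,1]]]}}

```text
time_s: 4.65
tcp_pos: [0.4938, 0.2278, 0.223]
ee_rot: [[-0.357, -0.934, 0.002], [-0.934, 0.357, 0.002], [-0.003, -0.001, -1.0]]
wrist_force: [-0.2, 0.2, -1.8]
gripper_width: 0.109
```

```bash
python3 - <<'E'
from h import *
s=r.sense();print(s['tcp_pos'],s['wrist_force'],s['moment'],s['gripper_width'])
import numpy as np
d=cap('scene');P=cloud(d);R=P.reshape(-1,3);t=s['tcp_pos']
m=(np.hypot(R[:,0]-t[0],R[:,1]-t[1])<.03)&(R[:,2]>t[2]-.07)&(R[:,2]<t[2]+.003);q=R[m];print(len(q),q.min(0),q.max(0))
for z in np.arange(t[2]-.065,t[2],.008):
  w=q[(q[:,2]>z)&(q[:,2]<z+.008)]; print(round(z-t[2],3),len(w),w.mean(0).round(4) if len(w) else '',np.round(np.ptp(w[:,:2],axis=0),3) if len(w) else '')
c=d['image'];K=d['intrinsics'];E=np.linalg.inv(d['extrinsics']);p=E@np.r_[t,1];u=int(K[0][2]-K[0][0]*p[0]/p[2]);v=int(K[1][2]+K[1][1]*p[1]/p[2]);print(u,v)
save('s1.png',cv2.resize(c[max(0,v-75):v+75,max(0,u-100):u+100],(800,600),interpolation=cv2.INTER_CUBIC))
E
```

```text
[0.49376864 0.22782373 0.22297763] [-0.19201698  0.17919268 -1.77042737] [ 0.09800986  0.04981671 -0.02833945] 0.10872080755835861
184 [0.48090267 0.21282437 0.16312654] [0.50960607 0.23998677 0.22576839]
-0.065 5 [0.4959 0.226  0.1643] [0.006 0.005]
-0.057 11 [0.4969 0.2263 0.17  ] [0.004 0.009]
-0.049 18 [0.4979 0.226  0.1782] [0.01  0.008]
-0.041 17 [0.4981 0.2254 0.1861] [0.015 0.011]
-0.033 23 [0.4991 0.2249 0.1938] [0.011 0.014]
-0.025 26 [0.4997 0.2242 0.2021] [0.012 0.014]
-0.017 14 [0.5034 0.2251 0.2111] [0.008 0.022]
-0.009 64 [0.4987 0.2226 0.2157] [0.028 0.027]
-0.001 6 [0.5064 0.2247 0.2249] [0.006 0.014]
271 98
```

View pics/s1.png

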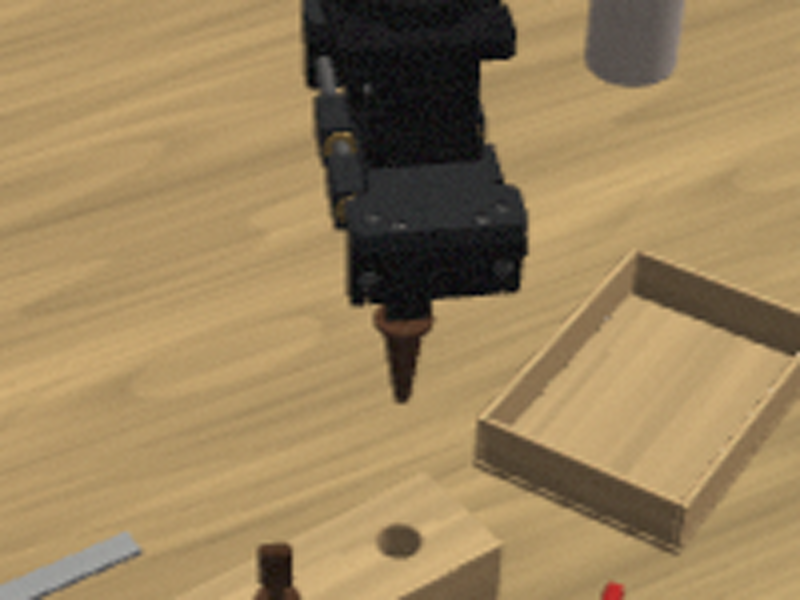

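The peg hangs straight in the jaws. I'm carrying it to a point short of the sleeve with about 101° of counter-clockwise pre-turn, and I'll look from there.

{"method": "play_rows", "body": {"commands": [[[0.004,-0.021,0,0,0,0.1175,1],[0.0075,-0.042,0,0,0,0.235,1],[0.011,-0.0635,0,0,0,0.3525,1],[0.015,-0.085,0,0,0,0.47,1],[0.0187,-0.106,0,0,0,0.5875,1]]]}}

```text
time_s: 5.2
tcp_pos: [0.5115, 0.1203, 0.2196]
ee_rot: [[0.225, -0.974, -0.004], [-0.974, -0.225, -0.002], [0.001, 0.004, -1.0]]
wrist_force: [-0.1, -0.9, -1.5]
gripper_width: 0.112
```

{"method": "play_rows", "body": {"commands": [[[0.004,-0.021,0,0,0,0.1175,1],[0.0075,-0.042,0,0,0,0.235,1],[0.011,-0.0635,0,0,0,0.3525,1],[0.015,-0.085,0,0,0,0.47,1],[0.0187,-0.106,0,0,0,0.5875,1]]]}}

```text
time_s: 5.7
tcp_pos: [0.5302, 0.0145, 0.2196]
ee_rot: [[0.727, -0.686, -0.004], [-0.686, -0.727, -0.001], [-0.002, 0.004, -1.0]]
wrist_force: [-0.6, -0.3, -0.5]
gripper_width: 0.113
```

{"method": "play_rows", "body": {"commands": [[[0.004,-0.021,0,0,0,0.1175,1],[0.0075,-0.042,0,0,0,0.235,1],[0.011,-0.0635,0,0,0,0.3525,1],[0.015,-0.085,0,0,0,0.47,1],[0.0187,-0.106,0,0,0,0.5875,1]]]}}

```text
time_s: 6.2
tcp_pos: [0.5489, -0.0913, 0.2195]
ee_rot: [[0.986, -0.168, -0.004], [-0.168, -0.986, -0.0], [-0.004, 0.001, -1.0]]
wrist_force: [-0.4, 0.8, -1.0]
gripper_width: 0.115
```

{"method": "play_rows", "body": {"commands": [[[0,0,0,0,0,0,1],[0,0,0,0,0,0,1],[0,0,0,0,0,0,1],[0,0,0,0,0,0,1]]]}}

```text
time_s: 6.6
tcp_pos: [0.5497, -0.0896, 0.2212]
ee_rot: [[0.985, -0.172, -0.001], [-0.172, -0.985, 0.0], [-0.001, 0.0, -1.0]]
wrist_force: [0.3, 0.1, -0.8]
gripper_width: 0.107
```

```bash
python3 - <<'E'
from h import *
s=r.sense();print(s['joints'].round(1),s['wrist_force'])
d=cap('wrist');P=cloud(d);import pickle;pickle.dump((d,P),open('w2.pkl','wb'))
save('w2.png',cv2.resize(d['image'],(800,600),interpolation=cv2.INTER_CUBIC))
t=cap('top');
R=P.reshape(-1,3)
for n,R in(('w',P.reshape(-1,3)),('t',cloud(t).reshape(-1,3))):
  m=(np.hypot(R[:,0]-.571,R[:,1]+.157)<.03)&(R[:,2]>.0895)&(R[:,2]<.1);q=R[m]
  print(n,len(q))
  if len(q)>9:print(cv2.minEnclosingCircle(q[:,:2].astype(np.float32)),q.mean(0),np.median(q[:,2]),np.percentile(q[:,2],[10,90]))
E
```

```text
[  7.4  15.5  -9.3  -0.  -65.2  72.7] [ 0.31857126  0.14650114 -0.79038198]
w 536
((0.5681076645851135, -0.15395545959472656), 0.016996704041957855) [ 0.56824286 -0.15387761  0.09176237] 0.09177008218387406 [0.09071109 0.09274318]
t 10
((0.5595596432685852, -0.16295893490314484), 0.0063805426470935345) [ 0.5585009  -0.16258888  0.0924556 ] 0.09216386083678246 [0.09151829 0.09354501]
```

View pics/w2.png

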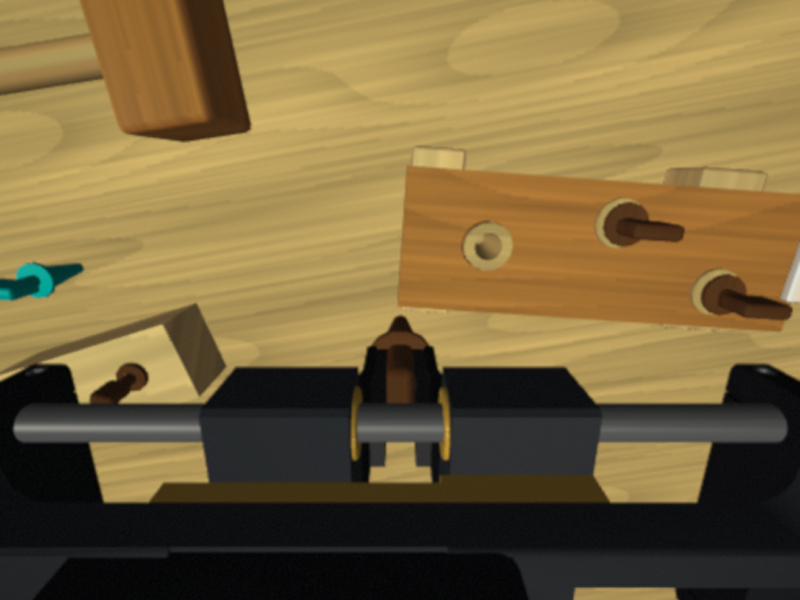

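The wrist view shows the sleeve at (487,245), with a rim fit of radius 17.0 mm, and the peg at (400,345). I'm measuring both in this one frame so the calibration error cancels.

```bash
python3 - <<'E'
from h import *
import pickle
d,P=pickle.load(open('w2.pkl','rb'));R=P.reshape(-1,3)
s=r.sense();t=s['tcp_pos'];Rm=np.array(s['ee_rot']);ok=d['range_z'].ravel()>0.03
L=(R-t)@Rm
m=ok&(abs(L[:,0])<.03)&(abs(L[:,1])<.02)&(L[:,2]>-.015)&(L[:,2]<.07)
for z in np.arange(-.015,.07,.006):
  w=L[m&(L[:,2]>z)&(L[:,2]<z+.006)]
  if len(w)>3: print(round(z,3),len(w),'y',w[:,1].min().round(4),w[:,1].max().round(4),'mid',((w[:,1].min()+w[:,1].max())/2).round(4),'x',w[:,0].min().round(4),w[:,0].max().round(4))
c=np.array([.5681,-.1540]);h=np.hypot(R[:,0]-c[0],R[:,1]-c[1])
f=ok&(h>.022)&(h<.04)&(abs(R[:,2]-.086)<.01);print('face z',np.median(R[f,2]))
rr=ok&(h>.012)&(h<.0155)&(abs(R[:,2]-.092)<.006);print('rim z',np.median(R[rr,2]))
F=ok&(abs(R[:,2]-.086)<.0035)&(h<.28);mask=F.reshape(384,512).astype(np.uint8)
n,lab,st,ce=cv2.connectedComponentsWithStats(mask);k=1+np.argmax(st[1:,4]);q=R[(lab==k).ravel()]
print(cv2.minAreaRect(q[:,:2].astype(np.float32)),len(q))
for nm,p in(('f1',(.5695,-.2467)),('f2',(.508,-.3135))):
  g=ok&(np.hypot(R[:,0]-p[0],R[:,1]-p[1])<.03)&(R[:,2]>.131)&(R[:,2]<.142);print(nm,cv2.minAreaRect(R[g][:,:2].astype(np.float32)))
E
```

```text
-0.015 187 y -0.0145 0.0129 mid -0.0008 x 0.0077 0.0137
-0.009 128 y -0.0144 0.0128 mid -0.0008 x 0.0077 0.0136
-0.003 53 y -0.014 0.0125 mid -0.0008 x 0.0075 0.0101
0.003 276 y -0.0128 0.0111 mid -0.0008 x 0.0049 0.0132
0.009 41 y -0.0136 0.0119 mid -0.0008 x 0.0058 0.0136
0.027 11 y -0.0051 0.0033 mid -0.0009 x 0.0055 0.0068
0.033 27 y -0.0068 0.005 mid -0.0009 x 0.0024 0.006
0.039 20 y -0.0062 0.0043 mid -0.0009 x 0.002 0.0051
0.045 16 y -0.0047 0.0044 mid -0.0001 x 0.0016 0.0043
0.051 13 y -0.0055 0.0037 mid -0.0009 x 0.001 0.0038
0.057 6 y -0.0048 0.0021 mid -0.0014 x 0.0006 0.0025
face z 0.08603579506140513
rim z 0.09190465554552052
((0.5473028421401978, -0.23671838641166687), (0.29063519835472107, 0.10034029930830002), 76.14004516601562) 19705
f1 ((0.5680678486824036, -0.24578329920768738), (0.029957788065075874, 0.01002953015267849), 75.78759765625)
f2 ((0.5062147974967957, -0.3131061792373657), (0.02918446995317936, 0.01029751356691122), 76.42229461669922)
```

The neck axis is at 76.1°. The hole is at about (0.5686, -0.1541) and the rim is 5.9 mm above the face, which puts the sleeve near 0.55 rad. I'm moving over the hole and lowering part way.

{"method": "play_rows", "body": {"commands": [[[0.006,-0.022,0,0,0,0,1],[0.0125,-0.043,0,0,0,0,1],[0.0188,-0.0643,0,0,0,0,1],[0.0188,-0.0643,0,0,0,0,1],[0.0188,-0.0643,0,0,0,0,1]]]}}

```text
time_s: 7.2
tcp_pos: [0.5685, -0.1545, 0.2213]
ee_rot: [[0.985, -0.173, -0.001], [-0.173, -0.985, 0.0], [-0.001, -0.0, -1.0]]
wrist_force: [0.0, 1.0, -0.7]
gripper_width: 0.113
```

{"method": "play_rows", "body": {"commands": [[[0,0,-0.025,0,0,0,1],[0,0,-0.05,0,0,0,1],[0,0,-0.07,0,0,0,1],[0,0,-0.07,0,0,0,1],[0,0,-0.07,0,0,0,1]]]}}

```text
time_s: 7.7
tcp_pos: [0.569, -0.1541, 0.1522]
ee_rot: [[0.985, -0.171, 0.0], [-0.171, -0.985, -0.001], [0.0, 0.0, -1.0]]
wrist_force: [1.5, 0.6, 0.3]
gripper_width: 0.116
```

```bash
python3 - <<'E'
from h import *
for i in range(1):
  s=r.sense();print(s['tcp_pos'],s['wrist_force'],s['moment'])
d=cap('scene');save('s3.png',cv2.resize(d['image'][170:305,20:200],(800,600),interpolation=cv2.INTER_CUBIC))
E
```

```text
[ 0.56897452 -0.15410117  0.15217143] [1.45572302 0.62339916 0.31006273] [-0.06377886 -0.04495587 -0.04457   ]
```

View pics/s3.png

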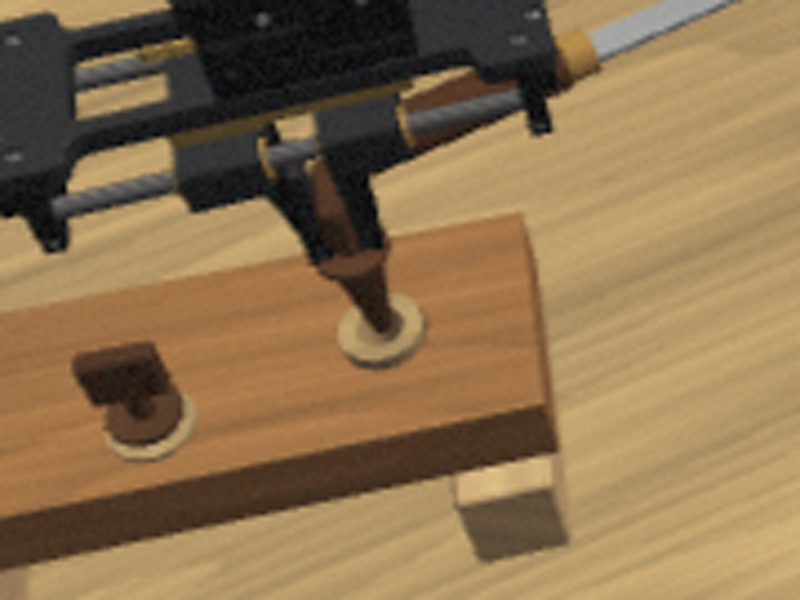

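The tip is just above the bore mouth and centred at (383,330). I'm lowering slowly and watching the force.

{"method": "play_rows", "body": {"commands": [[[0,0,-0.005,0,0,0,1],[0,0,-0.01,0,0,0,1],[0,0,-0.015,0,0,0,1],[0,0,-0.02,0,0,0,1],[0,0,-0.023,0,0,0,1]]]}}

```text
time_s: 8.25
tcp_pos: [0.5684, -0.1547, 0.1278]
ee_rot: [[0.985, -0.173, -0.001], [-0.173, -0.985, 0.0], [-0.001, 0.0, -1.0]]
wrist_force: [-1.2, -0.7, -0.7]
gripper_width: 0.115
```

{"method": "play_rows", "body": {"commands": [[[0,0,0,0,0,0,1],[0,0,-0.001,0,0,0,1],[0,0,-0.002,0,0,0,1],[0,0,-0.003,0,0,0,1],[0,0,-0.003,0,0,0,1]]]}}

```text
time_s: 8.75
tcp_pos: [0.5686, -0.1547, 0.1255]
ee_rot: [[0.985, -0.173, -0.0], [-0.173, -0.985, 0.0], [-0.0, -0.0, -1.0]]
wrist_force: [-0.9, 0.0, -1.2]
gripper_width: 0.114
```

{"method": "play_rows", "body": {"commands": [[[0,0,-0.001,0,0,0,1],[0,0,-0.002,0,0,0,1],[0,0,-0.003,0,0,0,1],[0,0,-0.003,0,0,0,1]]]}}

```text
time_s: 9.15
tcp_pos: [0.5686, -0.1546, 0.1223]
ee_rot: [[0.985, -0.172, -0.0], [-0.172, -0.985, 0.0], [-0.0, 0.0, -1.0]]
wrist_force: [-0.6, 0.5, -0.5]
gripper_width: 0.113
```

{"method": "play_rows", "body": {"commands": [[[0,0,-0.001,0,0,0,1],[0,0,-0.002,0,0,0,1],[0,0,-0.002,0,0,0,1]]]}}

```text
time_s: 9.45
tcp_pos: [0.5685, -0.1547, 0.1203]
ee_rot: [[0.985, -0.172, -0.0], [-0.172, -0.985, 0.0], [-0.0, 0.0, -1.0]]
wrist_force: [0.1, 0.4, -0.2]
gripper_width: 0.109
```

{"method": "play_rows", "body": {"commands": [[[0,0,-0.001,0,0,0,1],[0,0,-0.002,0,0,0,1],[0,0,-0.002,0,0,0,1]]]}}

```text
time_s: 9.75
tcp_pos: [0.5687, -0.1547, 0.1184]
ee_rot: [[0.985, -0.172, -0.0], [-0.172, -0.985, -0.0], [-0.0, 0.0, -1.0]]
wrist_force: [-0.7, -0.2, -1.2]
gripper_width: 0.113
```

{"method": "play_rows", "body": {"commands": [[[0,0,-0.001,0,0,0,1],[0,0,-0.002,0,0,0,1],[0,0,-0.002,0,0,0,1]]]}}

```text
time_s: 10.05
tcp_pos: [0.5689, -0.1548, 0.1165]
ee_rot: [[0.985, -0.172, 0.0], [-0.172, -0.985, -0.0], [0.0, 0.0, -1.0]]
wrist_force: [0.7, 0.2, -1.1]
gripper_width: 0.111
```

{"method": "play_rows", "body": {"commands": [[[0,0,-0.001,0,0,0,1],[0,0,-0.0015,0,0,0,1],[0,0,-0.0015,0,0,0,1]]]}}

```text
time_s: 10.35
tcp_pos: [0.569, -0.1548, 0.1152]
ee_rot: [[0.985, -0.172, 0.001], [-0.172, -0.985, -0.0], [0.001, 0.0, -1.0]]
wrist_force: [0.9, -0.7, -0.7]
gripper_width: 0.109
```

{"method": "play_rows", "body": {"commands": [[[0,0,-0.001,0,0,0,1],[0,0,-0.0015,0,0,0,1],[0,0,-0.0015,0,0,0,1]]]}}

```text
time_s: 10.65
tcp_pos: [0.569, -0.1549, 0.1138]
ee_rot: [[0.985, -0.172, 0.001], [-0.172, -0.985, -0.0], [0.001, 0.0, -1.0]]
wrist_force: [1.7, -1.7, 0.4]
gripper_width: 0.114
```

{"method": "play_rows", "body": {"commands": [[[0,0,-0.001,0,0,0,1],[0,0,-0.001,0,0,0,1],[0,0,-0.001,0,0,0,1]]]}}

```text
time_s: 10.95
tcp_pos: [0.5691, -0.1549, 0.1129]
ee_rot: [[0.985, -0.172, 0.001], [-0.172, -0.985, -0.0], [0.001, 0.0, -1.0]]
wrist_force: [1.2, -2.8, 2.2]
gripper_width: 0.114
```

```bash
python3 - <<'E'
from h import *
for i in range(3):
  s=r.sense();print(s['tcp_pos'].round(4),s['wrist_force'].round(2),s['moment'].round(3));r.capture('wrist')
E
```

```text
[ 0.5691 -0.1549  0.1129] [ 1.15 -2.82  2.23] [-0.88  -0.387 -0.004]
[ 0.5691 -0.1549  0.1129] [ 1.1  -3.61  1.51] [-0.995 -0.471 -0.049]
[ 0.5691 -0.1549  0.1128] [ 2.18 -2.58  2.88] [-0.943 -0.48   0.001]
```

There is light wall contact, pushing the tool toward +x and -y. I'm shifting that way to centre it, then lowering again.

{"method": "play_rows", "body": {"commands": [[[0.0003,-0.0006,0,0,0,0,1],[0.0003,-0.0006,0,0,0,0,1],[0.0003,-0.0006,0,0,0,0,1]]]}}

```text
time_s: 11.4
tcp_pos: [0.5691, -0.1551, 0.1128]
ee_rot: [[0.985, -0.172, 0.0], [-0.172, -0.985, 0.0], [0.0, -0.0, -1.0]]
wrist_force: [0.7, -0.5, 2.3]
gripper_width: 0.111
```

{"method": "play_rows", "body": {"commands": [[[0,0,-0.001,0,0,0,1],[0,0,-0.001,0,0,0,1],[0,0,-0.001,0,0,0,1]]]}}

```text
time_s: 11.7
tcp_pos: [0.5692, -0.1552, 0.1123]
ee_rot: [[0.985, -0.172, 0.001], [-0.172, -0.985, -0.0], [0.001, 0.0, -1.0]]
wrist_force: [0.4, -0.5, 6.4]
gripper_width: 0.111
```

```bash
cat > f.py <<'E'
from h import *
F=[]
for i in range(3):
  s=r.sense();F.append(np.r_[s['tcp_pos']*1000,s['wrist_force'],s['moment']*10]);r.capture('wrist')
print(s['time_s'],np.mean(F,0).round(2),np.degrees(np.arctan2(s['ee_rot'][1][1],s['ee_rot'][0][1])).round(2),np.round(np.array(s['ee_rot'])[:,2],4))
E
python3 f.py
```

```text
11.8 [ 5.6921e+02 -1.5518e+02  1.1227e+02  4.7000e-01 -8.2000e-01  6.1000e+00
 -2.4100e+00 -6.6000e-01 -1.8000e-01] -99.91 [ 7.e-04 -1.e-04 -1.e+00]
```

{"method": "play_rows", "body": {"commands": [[[0.0001,-0.0001,-0.001,0,0,0,1],[0.0001,-0.0001,-0.001,0,0,0,1],[0.0001,-0.0001,-0.001,0,0,0,1]]]}}

```text
time_s: 12.15
tcp_pos: [0.5693, -0.1553, 0.112]
ee_rot: [[0.985, -0.172, 0.001], [-0.172, -0.985, -0.0], [0.001, 0.0, -1.0]]
wrist_force: [0.2, -0.2, 9.2]
gripper_width: 0.114
```

```bash
python3 f.py
```

```text
12.25 [ 5.6932e+02 -1.5525e+02  1.1199e+02 -4.6000e-01 -2.5000e-01  9.1100e+00
 -1.0000e-01  3.2000e+00  3.7000e-01] -99.89 [ 9.e-04 -3.e-04 -1.e+00]
```

{"method": "play_rows", "body": {"commands": [[[0,0,-0.001,0,0,0,1],[0,0,-0.001,0,0,0,1]]]}}

```text
time_s: 12.5
tcp_pos: [0.5694, -0.1553, 0.1117]
ee_rot: [[0.985, -0.172, 0.001], [-0.172, -0.985, -0.001], [0.001, 0.0, -1.0]]
wrist_force: [-2.8, -0.1, 12.3]
gripper_width: 0.112
```

{"method": "play_rows", "body": {"commands": [[[0,0,-0.0002,0,0,-0.06,1],[0,0,-0.0004,0,0,-0.13,1],[0,0,-0.0006,0,0,-0.2,1]]]}}

```text
time_s: 12.8
tcp_pos: [0.5694, -0.1553, 0.1111]
ee_rot: [[0.931, -0.366, 0.001], [-0.366, -0.931, -0.001], [0.001, 0.0, -1.0]]
wrist_force: [-2.8, 0.7, 12.2]
gripper_width: 0.111
```

```bash
python3 f.py
```

```text
12.9 [ 5.6935e+02 -1.5531e+02  1.1110e+02 -2.3900e+00  8.3000e-01  1.2090e+01
  1.4000e+00  6.6500e+00  5.4000e-01] -111.4 [ 1.1e-03 -6.0e-04 -1.0e+00]
```

Turning works: the sleeve sinks 3 mm per rad at a steady 12 N. Continuing, with a small x relief.

{"method": "play_rows", "body": {"commands": [[[-0.0001,0,-0.0002,0,0,-0.08,1],[-0.0002,0,-0.0005,0,0,-0.16,1],[-0.0002,0,-0.0008,0,0,-0.24,1],[-0.0002,0,-0.001,0,0,-0.32,1]]]}}

```text
time_s: 13.35
tcp_pos: [0.5693, -0.1553, 0.1102]
ee_rot: [[0.768, -0.641, 0.001], [-0.641, -0.768, -0.001], [0.002, -0.0, -1.0]]
wrist_force: [-2.0, 0.3, 12.4]
gripper_width: 0.118
```

```bash
python3 f.py
```

```text
13.45 [ 5.6931e+02 -1.5534e+02  1.1014e+02 -1.6100e+00  3.6000e-01  1.2190e+01
  1.5700e+00  5.7600e+00  1.2000e-01] -129.75 [ 1.5e-03 -6.0e-04 -1.0e+00]
```

{"method": "play_rows", "body": {"commands": [[[-0.0001,0,-0.0003,0,0,-0.08,1],[-0.0002,0,-0.0005,0,0,-0.16,1],[-0.0002,0,-0.0007,0,0,-0.22,1]]]}}

```text
time_s: 13.8
tcp_pos: [0.5693, -0.1554, 0.1095]
ee_rot: [[0.61, -0.792, 0.002], [-0.792, -0.61, -0.001], [0.002, -0.001, -1.0]]
wrist_force: [-1.7, -0.0, 12.2]
gripper_width: 0.113
```

```bash
python3 f.py
```

```text
13.9 [ 5.6926e+02 -1.5536e+02  1.0949e+02 -1.8300e+00  1.1000e-01  1.2560e+01
  1.0900e+00  5.3800e+00  4.4000e-01] -142.33 [ 1.9e-03 -7.0e-04 -1.0e+00]
```

{"method": "play_rows", "body": {"commands": [[[0,0,-0.0002,0,0,-0.07,1],[0,0,-0.0003,0,0,-0.14,1],[0,0,-0.0004,0,0,-0.2,1]]]}}

```text
time_s: 14.25
tcp_pos: [0.5692, -0.1553, 0.1089]
ee_rot: [[0.44, -0.898, 0.002], [-0.898, -0.44, -0.001], [0.001, -0.001, -1.0]]
wrist_force: [-1.6, 0.1, 10.6]
gripper_width: 0.11
```

```bash
python3 f.py
```

```text
14.35 [ 5.6921e+02 -1.5536e+02  1.0891e+02 -1.7900e+00 -1.2000e-01  1.1200e+01
  1.2700e+00  4.4700e+00  3.7000e-01] -153.79 [ 1.7e-03 -7.0e-04 -1.0e+00]
```

{"method": "play_rows", "body": {"commands": [[[0,0,-0.0003,0,0,-0.07,1],[0,0,-0.0005,0,0,-0.14,1],[0,0,-0.0005,0,0,-0.2,1]]]}}

```text
time_s: 14.7
tcp_pos: [0.5692, -0.1554, 0.1085]
ee_rot: [[0.253, -0.967, 0.002], [-0.967, -0.253, -0.001], [0.001, -0.001, -1.0]]
wrist_force: [-2.4, 0.1, 11.9]
gripper_width: 0.112
```

```bash
python3 f.py
```

```text
14.8 [ 5.6920e+02 -1.5538e+02  1.0853e+02 -2.1100e+00  2.6000e-01  1.1850e+01
  1.4300e+00  4.9600e+00  8.4000e-01] -165.23 [ 1.7e-03 -7.0e-04 -1.0e+00]
```

{"method": "play_rows", "body": {"commands": [[[0,0,-0.0002,0,0,-0.07,1],[0,0,-0.0003,0,0,-0.14,1],[0,0,-0.0003,0,0,-0.2,1]]]}}

```text
time_s: 15.15
tcp_pos: [0.5692, -0.1553, 0.1083]
ee_rot: [[0.056, -0.998, 0.002], [-0.998, -0.056, -0.001], [0.001, -0.002, -1.0]]
wrist_force: [-1.7, 0.4, 12.2]
gripper_width: 0.116
```

```bash
python3 f.py
```

```text
15.25 [ 5.6916e+02 -1.5536e+02  1.0825e+02 -2.1500e+00 -1.9000e-01  1.1680e+01
  1.3500e+00  5.1500e+00 -4.8000e-01] -176.73 [ 1.6e-03 -6.0e-04 -1.0e+00]
```

```bash
cat > g.py <<'E'
from h import *
c=np.array([.5691,-.1544])
for n in('wrist','scene','top'):
  A=[]
  for i in range(2):
    d=cap(n);R=cloud(d).reshape(-1,3);h=np.hypot(R[:,0]-c[0],R[:,1]-c[1]);col=d['image'].reshape(-1,3).astype(int)
    f=(h>.022)&(h<.04)&(abs(R[:,2]-.086)<.004)
    g=(h>.012)&(h<.02)&(R[:,2]>.0865)&(R[:,2]<.0955)&(col.sum(1)>250)&(col[:,2]>.45*col[:,0])
    A.append((f.sum(),np.median(R[f,2]).round(4),g.sum(),np.median(R[g,2]).round(4) if g.any() else None,np.percentile(R[g,2],[20,80]).round(4) if g.any() else None))
  print(n,A)
  save('m_%s.png'%n,d['image'])
E
python3 g.py; python3 - <<'E'
import cv2,numpy as np
a=cv2.imread('pics/m_scene.png')[190:290,40:173];b=cv2.imread('pics/m_wrist.png')
cv2.imwrite('pics/m2.png',np.hstack([cv2.resize(a,(400,300),interpolation=2),cv2.resize(b,(400,300))]))
E
```

```text
wrist [(np.int64(3797), np.float64(0.0861), np.int64(318), np.float64(0.089), array([0.0885, 0.0895])), (np.int64(3794), np.float64(0.0861), np.int64(318), np.float64(0.089), array([0.0884, 0.0895]))]
scene [(np.int64(323), np.float64(0.0865), np.int64(0), None, None), (np.int64(312), np.float64(0.0865), np.int64(4), np.float64(0.0873), array([0.0871, 0.0879]))]
top [(np.int64(0), np.float64(nan), np.int64(0), None, None), (np.int64(0), np.float64(nan), np.int64(0), None, None)]
  return _methods._mean(a, axis=axis, dtype=dtype,
  ret = ret.dtype.type(ret / rcount)
```

View pics/m2.png

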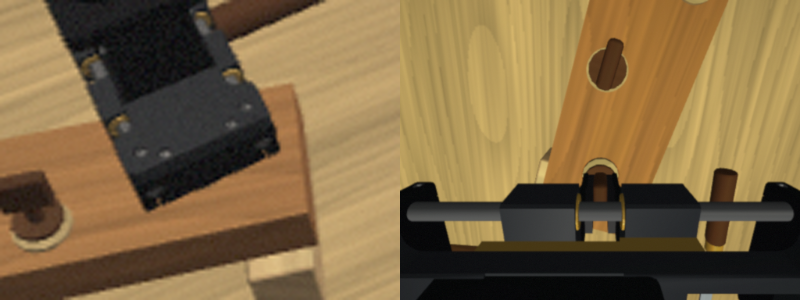

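The sleeve rim is now 2.9 mm above the face, so it is home. I'm turning the last 17° to align the head while raising the press toward 16–17 N to wedge it.

{"method": "play_rows", "body": {"commands": [[[0,0,-0.0005,0,0,-0.1,1],[0,0,-0.001,0,0,-0.2,1],[0,0,-0.0013,0,0,-0.3,1],[0,0,-0.0013,0,0,-0.3,1]]]}}

```text
time_s: 16.0
tcp_pos: [0.5692, -0.1555, 0.1078]
ee_rot: [[-0.241, -0.971, 0.002], [-0.971, 0.241, -0.001], [0.0, -0.002, -1.0]]
wrist_force: [-2.7, 0.5, 16.2]
gripper_width: 0.11
```

```bash
python3 f.py
```

```text
16.1 [ 569.23 -155.46  107.85   -2.6     0.65   16.39    3.74    9.31   -1.49] 166.14 [ 2.e-03 -9.e-04 -1.e+00]
```

{"method": "play_rows", "body": {"commands": [[[-0.0005,0.0001,-0.0003,0,0,0,1],[-0.0007,0.0001,-0.0004,0,0,0,1],[-0.0007,0.0001,-0.0004,0,0,0,1]]]}}

```text
time_s: 16.45
tcp_pos: [0.5691, -0.1554, 0.1078]
ee_rot: [[-0.239, -0.971, 0.004], [-0.971, 0.239, -0.001], [0.0, -0.004, -1.0]]
wrist_force: [-2.3, 1.1, 16.2]
gripper_width: 0.112
```

```bash
python3 f.py
```

```text
16.55 [ 569.15 -155.43  107.82   -2.35    1.08   16.69    2.97    7.36   -1.39] 166.16 [ 0.0036 -0.0012 -1.    ]
```

{"method": "play_rows", "body": {"commands": [[[0,0,0.0015,0,0,0,1],[0,0,0.003,0,0,0,1],[0,0,0.003,0,0,0,1]]]}}

```text
time_s: 16.9
tcp_pos: [0.5689, -0.1553, 0.1081]
ee_rot: [[-0.24, -0.971, 0.002], [-0.971, 0.24, -0.0], [-0.0, -0.002, -1.0]]
wrist_force: [1.7, -1.8, 6.1]
gripper_width: 0.114
```

```bash
python3 f.py
```

```text
17.0 [ 568.91 -155.31  108.09    1.54   -1.63    6.28   -2.2    -5.88   -0.95] 166.12 [ 2.1e-03 -3.0e-04 -1.0e+00]
```

Aligned and unloaded to about 6 N. Opening the jaws and backing off.

{"method": "play_rows", "body": {"commands": [[[0,0,0.0005,0,0,0,0.5],[0,0,0.0005,0,0,0,0.5],[0,0,0.0005,0,0,0,0.5],[0,0,0.0005,0,0,0,0.5],[0,0,0.0005,0,0,0,0.5]]]}}

```text
time_s: 17.55
tcp_pos: [0.5674, -0.1552, 0.1072]
ee_rot: [[-0.24, -0.971, -0.002], [-0.971, 0.24, 0.0], [0.0, 0.002, -1.0]]
wrist_force: [0.9, 0.1, -0.4]
gripper_width: 0.46
```

{"method": "play_rows", "body": {"commands": [[[0,0,0.01,0,0,0,0.5],[0,0,0.03,0,0,0,0.5],[0,0,0.06,0,0,0,0.5],[0,0,0.09,0,0,0,0.5],[0,0,0.12,0,0,0,0.5]]]}}

```text
time_s: 18.05
tcp_pos: [0.5678, -0.1553, 0.2299]
ee_rot: [[-0.24, -0.971, 0.001], [-0.971, 0.24, -0.0], [0.0, -0.001, -1.0]]
wrist_force: [0.7, 0.3, -0.6]
gripper_width: 0.501
```

{"method": "play_rows", "body": {"commands": [[[0.015,0.04,0,0,0,0,0.5],[0.03,0.08,0,0,0,0,0.5],[0.03,0.08,0,0,0,0,0.5],[0.03,0.08,0,0,0,0,0.5],[0.03,0.08,0,0,0,0,0.5]]]}}

```text
time_s: 18.55
tcp_pos: [0.5977, -0.0757, 0.2281]
ee_rot: [[-0.24, -0.971, -0.0], [-0.971, 0.24, -0.0], [0.0, 0.0, -1.0]]
wrist_force: [0.5, 0.1, 0.1]
gripper_width: 0.495
```

```bash
cat > k.py <<'E'
from h import *
c=np.array([.5691,-.1544])
for n in('wrist','scene'):
    d=cap(n);R=cloud(d).reshape(-1,3);h=np.hypot(R[:,0]-c[0],R[:,1]-c[1])
    f=(h>.022)&(h<.04)&(abs(R[:,2]-.086)<.004);print(n,'face',np.median(R[f,2]))
    q=R[(h<.03)&(R[:,2]>.125)&(R[:,2]<.16)]
    print(' head',cv2.minAreaRect(q[:,:2].astype(np.float32)),'top z',np.percentile(q[:,2],[50,90]).round(4))
    g=R[(h<.018)&(h>.010)&(R[:,2]>.0955)&(R[:,2]<.105)];print(' collar',len(g),np.median(g[:,2]) if len(g) else'')
    g=R[(h<.018)&(h>.0155)&(R[:,2]>.0865)&(R[:,2]<.0955)];print(' rim',len(g),np.median(g[:,2]) if len(g) else '')
    save('e_%s.png'%n,d['image'])
E
python3 k.py;python3 - <<'E'
import cv2,numpy as np
a=cv2.imread('pics/e_scene.png')[190:290,0:133];b=cv2.imread('pics/e_wrist.png')
cv2.imwrite('pics/e2.png',np.hstack([cv2.resize(a,(400,300),interpolation=2),cv2.resize(b,(400,300))]))
E
```

```text
wrist face 0.08600728095895804
 head ((0.5677682161331177, -0.15436162054538727), (0.029143670573830605, 0.009765202179551125), 75.6155014038086) top z [0.1383 0.1394]
 collar 248 0.10077263514623686
 rim 73 0.08875255525015363
scene face 0.0864301234013155
 head ((0.5702322721481323, -0.15471994876861572), (0.030493777245283127, 0.011669793166220188), 69.82276916503906) top z [0.1366 0.1396]
 collar 79 0.10132579326807511
 rim 34 0.08912867224981652
```

View pics/e2.png

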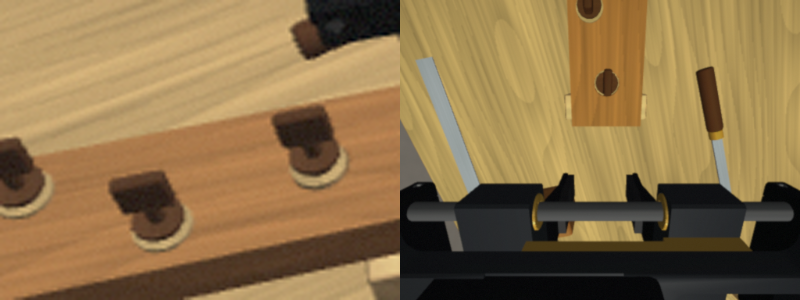

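The peg stands upright in line with the two fitted ones and the sleeve rim is down. I'll regrip to seat it a little more firmly, staying under 20 N, and try a gentle tug to see whether it holds.

{"method": "play_rows", "body": {"commands": [[[-0.015,-0.04,0,0,0,0,0.5],[-0.0288,-0.0793,0,0,0,0,0.5],[-0.0288,-0.0793,0,0,0,0,0.5],[-0.0288,-0.0793,0,0,0,0,0.5]]]}}

```text
time_s: 19.05
tcp_pos: [0.5685, -0.1562, 0.228]
ee_rot: [[-0.243, -0.97, 0.0], [-0.97, 0.243, 0.0], [-0.0, -0.0, -1.0]]
wrist_force: [-0.3, 0.4, 0.5]
gripper_width: 0.497
```

{"method": "play_rows", "body": {"commands": [[[0,0,-0.04,0,0,0,0.5],[0,0,-0.08,0,0,0,0.5],[0,0,-0.105,0,0,0,0.5],[0,0,-0.117,0,0,0,0.5],[0,0,-0.1195,0,0,0,0.5]]]}}

```text
time_s: 19.55
tcp_pos: [0.5689, -0.1542, 0.1071]
ee_rot: [[-0.24, -0.971, -0.002], [-0.971, 0.24, -0.0], [0.001, 0.002, -1.0]]
wrist_force: [0.5, 0.0, 0.5]
gripper_width: 0.501
```

{"method": "play_rows", "body": {"commands": [[[0,0,0,0,0,0,1],[0,0,0,0,0,0,1],[0,0,0,0,0,0,1],[0,0,0,0,0,0,1],[0,0,0,0,0,0,1]]]}}

```text
time_s: 20.05
tcp_pos: [0.5694, -0.1546, 0.109]
ee_rot: [[-0.24, -0.971, 0.001], [-0.971, 0.24, 0.0], [-0.0, -0.001, -1.0]]
wrist_force: [-0.2, -0.1, 0.3]
gripper_width: 0.127
```

{"method": "play_rows", "body": {"commands": [[[0,0,0,0,0,0,1],[0,0,0,0,0,0,1]]]}}

```text
time_s: 20.25
tcp_pos: [0.5693, -0.1546, 0.1089]
ee_rot: [[-0.24, -0.971, 0.001], [-0.971, 0.24, -0.0], [-0.0, -0.001, -1.0]]
wrist_force: [-0.7, 0.4, 3.4]
gripper_width: 0.11
```

```bash
python3 f.py
```

```text
20.35 [ 569.31 -154.61  108.87   -0.83    0.66    3.31    3.07    2.82   -0.68] 166.11 [ 4.e-04 -2.e-04 -1.e+00]
```

Now a gentle tug of about 3 N upward.

{"method": "play_rows", "body": {"commands": [[[0,0,0.0008,0,0,0,1],[0,0,0.0015,0,0,0,1],[0,0,0.0015,0,0,0,1]]]}}

```text
time_s: 20.7
tcp_pos: [0.5692, -0.1546, 0.1091]
ee_rot: [[-0.24, -0.971, -0.0], [-0.971, 0.24, 0.0], [-0.0, 0.0, -1.0]]
wrist_force: [1.1, -1.3, -2.7]
gripper_width: 0.112
```

```bash
python3 f.py
```

```text
20.8 [ 569.19 -154.55  109.06    1.7    -0.87   -3.83   -0.86   -6.07   -0.87] 166.09 [-4.e-04  2.e-04 -1.e+00]
```

It holds against 3.8 N with no more than elastic give. I'll press once more to about 16–17 N, then unload and release.

{"method": "play_rows", "body": {"commands": [[[0,0,-0.0015,0,0,0,1],[0,0,-0.003,0,0,0,1],[0,0,-0.0042,0,0,0,1],[0,0,-0.005,0,0,0,1],[0,0,-0.005,0,0,0,1]]]}}

```text
time_s: 21.35
tcp_pos: [0.5695, -0.1547, 0.1086]
ee_rot: [[-0.239, -0.971, 0.002], [-0.971, 0.239, -0.001], [0.001, -0.002, -1.0]]
wrist_force: [-4.5, 3.4, 13.5]
gripper_width: 0.109
```

```bash
python3 f.py
```

```text
21.45 [ 569.51 -154.71  108.59   -4.42    2.56   13.88    9.61   14.08   -0.9 ] 166.19 [ 0.0017 -0.0012 -1.    ]
```

{"method": "play_rows", "body": {"commands": [[[0,0,0.0015,0,0,0,1],[0,0,0.003,0,0,0,1],[0,0,0.0035,0,0,0,1],[0,0,0.0035,0,0,0,1]]]}}

```text
time_s: 21.9
tcp_pos: [0.5693, -0.1546, 0.1088]
ee_rot: [[-0.24, -0.971, 0.0], [-0.971, 0.24, -0.0], [0.0, -0.0, -1.0]]
wrist_force: [-0.2, 1.0, 4.7]
gripper_width: 0.117
```

```bash
python3 f.py
```

```text
22.0 [ 5.6933e+02 -1.5461e+02  1.0882e+02 -7.6000e-01  4.7000e-01  5.2000e+00
  4.1100e+00  3.2600e+00 -8.9000e-01] 166.12 [ 1.e-04 -3.e-04 -1.e+00]
```

Releasing and backing off for the final check.

{"method": "play_rows", "body": {"commands": [[[0,0,0.001,0,0,0,0.5],[0,0,0.001,0,0,0,0.5],[0,0,0.001,0,0,0,0.5],[0,0,0.001,0,0,0,0.5],[0,0,0.001,0,0,0,0.5]]]}}

```text
time_s: 22.55
tcp_pos: [0.5691, -0.1546, 0.109]
ee_rot: [[-0.24, -0.971, -0.001], [-0.971, 0.24, 0.0], [0.0, 0.0, -1.0]]
wrist_force: [0.9, 0.0, -0.1]
gripper_width: 0.459
```

{"method": "play_rows", "body": {"commands": [[[0,0,0.01,0,0,0,0.5],[0,0,0.03,0,0,0,0.5],[0,0,0.06,0,0,0,0.5],[0,0,0.09,0,0,0,0.5],[0,0,0.12,0,0,0,0.5]]]}}

```text
time_s: 23.05
tcp_pos: [0.5691, -0.1547, 0.2314]
ee_rot: [[-0.24, -0.971, 0.001], [-0.971, 0.24, -0.0], [-0.0, -0.001, -1.0]]
wrist_force: [1.0, -0.2, 0.4]
gripper_width: 0.501
```

{"method": "play_rows", "body": {"commands": [[[0.015,0.04,0,0,0,0,0.5],[0.03,0.08,0,0,0,0,0.5],[0.03,0.08,0,0,0,0,0.5],[0.03,0.08,0,0,0,0,0.5],[0.03,0.08,0,0,0,0,0.5]]]}}

```text
time_s: 23.55
tcp_pos: [0.5989, -0.075, 0.2297]
ee_rot: [[-0.24, -0.971, 0.0], [-0.971, 0.24, -0.0], [0.0, -0.0, -1.0]]
wrist_force: [-0.6, 0.7, -0.0]
gripper_width: 0.502
```

```bash
python3 k.py; python3 - <<'E'
import cv2
from station import r
cv2.imwrite('pics/end.png',cv2.resize(cv2.imread('pics/e_scene.png'),(800,600)))
E
```

```text
wrist face 0.08606441476586096
 head ((0.5679360628128052, -0.15423285961151123), (0.02920505963265896, 0.009860549122095108), 75.55492401123047) top z [0.1383 0.1395]
 collar 245 0.10066812530939656
 rim 82 0.08847080645411903
scene face 0.0865204731610486
 head ((0.5702380537986755, -0.1546482890844345), (0.02913038432598114, 0.014243044890463352), 63.439720153808594) top z [0.1367 0.14  ]
 collar 77 0.10133853342508936
 rim 31 0.08926902742376486
```

View pics/end.png

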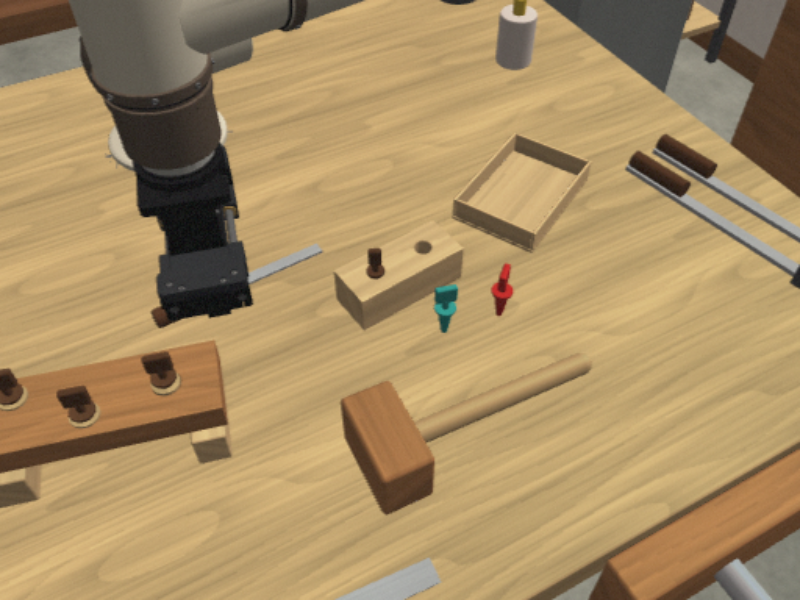

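The final picture shows the peg seated at (162,370), in line with the other two. The small peg, tray, mallet, chisel and look-alikes have not moved.

```bash
python3 -c "
from station import r
print(r.finish_job())"
```

```text
the job is handed in; nothing more can be done
None
```

The bigger peg is wedged upright in the headstock hole with its head in line with the neck, and I handed the job in at about 24 s. No verdict was reported. I pressed it in at about 12 N and turned it clockwise about 77° until the sleeve was home. The last 17° was at about 16 N, to line up the head and wedge the peg.

**Final checks:**
- **Sleeve:** the rim measured 2.9 mm above the headstock once the turn was nearly done. The last readings were 2.4–2.7 mm, which agrees with the 3 mm home position within camera accuracy.
- **Alignment:** the wrist camera puts the head at 75.6°, against a neck axis of 76.1°. The scene camera's head angle disagreed (63°), but its depth points are too coarse there to trust.
- **Hold:** the peg sat about 1.7 mm below first contact and did not lift in a 3.8 N upward tug. I then pressed it again to about 14 N, short of the 16–17 N I was aiming for. It stayed put after release.
- **Other items:** in the final view the small peg, chisel, mallet, tray and look-alikes are where they were.

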